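# Latch the tool case on the shop counter

## Robot

A 6-joint arm with a two-finger parallel gripper is mounted at the origin on the work surface. World frame = base frame: x ahead of the robot, y to its left, z up, the work surface at z = 0. Lengths are in mm, angles in rad, forces in N, time in s.
With the tool pointing down it reaches from about 325 to 750 mm from the base axis. Payload 7.6 kg.
Tool frame: the origin (TCP) lies at the very end of the fingers, on their centre line; the grasp point (between the pads) lies 19 mm behind it; z points along the fingers, y is the direction in which the jaws open and shut (so a half turn about z gives the same grasp; the last joint's range is limited). The gripper opens to 85 mm and grips with 20 to 120 N. Pads are 22 mm wide; open, the fingers measure 114 mm over their backs; the gripper's body (76 mm by 85 mm) begins 54 mm behind the grasp point. The pads swing forward as they close: fully open they stand 13 mm farther back than shut.
Start: joints at [1.249, 0.052, 1.401, -0, 1.689, -0.07], TCP at [130.785, 508.469, 231.323] pointing down, gripper open.
Joint ranges: [-2.9, 2.9], [-0.91, 2.17], [0.12, 2.37], [-1.06, 4.2], [0.26, 2.73], [-2.93, 2.93]. Speed limits (rad/s): [2.57, 2.57, 3.01, 3.14, 3.14, 3.14].

## Interface

Orientations are given as [roll, pitch, yaw] about the fixed x, y, z axes, in that order (R = Rz(yaw) Ry(pitch) Rx(roll)).
In Python, from cell import arm gives the robot as it stands. The module is installed in compiled form; this text tells all that it offers.
- The arm moves only by the tool arm_command, never from a script. Its arguments are lists of equal length, an entry for each row: "linear": the shift along the world's x, y, z in mm, a list of three; "rot": the turn, a rotation vector about the world's x, y, z in degrees, a list of three; "claw": the closure, from -1 (fully open) to 1 (shut). In form: {"linear": [[dx, dy, dz], ...], "rot": [[wx, wy, wz], ...], "claw": [claw, ...]}. A call has 1 to 12 rows; each row is the pose to reach, as a shift and turn from the pose commanded when the call began; what a row does not reach only later rows make up. A row lasts 1/10 s, in which the tool goes at most 50 mm and 8.59 degrees, less where a joint would pass 70% of its speed; a pose out of reach is approached as far as the arm can. A call with a gripper value outside its range is refused whole. The fingers move at their own pace and stop on an object; the grip force is fixed at half the most. Time passes only in rows, so rows that repeat a pose let the fingers close. It gives the time, the measured TCP pose, the force and the opening at its end, in the units of the state.
- arm.get_obs(): the state, without advancing time (a new reading comes with each control period).
- arm.camera(name): name is "scene" or "top"; returns a dict with "image" (384x512x3 uint8, blue, green, red), "mtx" (3x3 intrinsics, pixels), "T" (4x4, takes a point from camera to world coordinates). Camera axes: x right, y down, z forward; pixel columns grow to the right and rows downward; lengths in mm; the calibration is good to about 2 mm. A picture is of the moment at which its call begins. There is no depth.
- arm.hand_in(): hands the job in, once; it reports no verdict.
Trained networks look in a picture, given as the dict that the camera call returned (one of the last four; its "shot" number tells which), for a name from the list of things; names that differ only in an ending like _2 or _b are one class to them, and where a whole thing is asked for, a point or a joint stands for the part that bears it (a point fixed in the world has none). Each returns a list of dicts, best first, with "conf" (0 to 1); they miss things now and then, are a little off and sometimes report something else, mostly with a low value. They report only what shows in the picture. A call takes as long as a camera call.
- arm.regions_of(picture, name): "pixels" (384x512 bool, what is visible of it) and "at" ([column, row] in pixels, amid what is visible of it).
The state is a dict: "time_s": time; "joints": joint angles; "qd": joint speeds; "joint_efforts": joint torques, N m; "tool_pos": TCP position; "ee_rot": TCP orientation; "contact_force": force on the tool from outside, world axes, zero at the start; "torque": the same for the moment, N m; "grip_width": finger opening in mm.
Only numpy, scipy, OpenCV 4.12 (cv2) and the standard library are available. Lean on these libraries where they do the work, as an engineer would, in place of code of your own. Each camera call takes 0.05 s, during which the arm holds its last target.

## Task

The small tool case standing on the counter has its draw latch undone: please fasten it. Throw the lever fully over towards the lid, press the claw's plate straight down until its lip has gone all the way down behind the keeper and hooked under it, then swing the lever back over centre until it lies flat on the case and stays there by itself. Firm finger pressure is all it takes: never put more than 20 N on the latch or the case, leave the things round the case where they are, and take the hand away when done.

Things in the scene. Friction and masses are not known exactly. Their poses are not given: they have to be found in the camera images.
- case: Black hard tool case, full and heavy, standing on its hinge edge; it does not move. 300 mm wide (its y), 135 thick (its x), 180 high. Origin on the counter, midway along the case, under the joint between the shells. Its x points from the deep shell (x -85 to 0 mm) to the lid shell; z up. The steel draw latch is on the top face within 24 mm of y = 0; nothing else stands above that face.
- lid (a joint): The lid shell, hinged along the bottom edge of the case, rad. 0: shells touching; about 0.045 while the sponge seal holds it ajar (8 mm gap at the top); about 0.014 once latched. Pulling it in at the keeper takes about 8 N per mm.
- lever_pivot (a point): Axis of the lever's hinge pin, which runs along the case's y: 22 mm on the deep-shell side of the joint, 11 mm above the case's top face. Axes as the case's. The claw's own hinge pin sits on the lever 7 mm from this axis, straight above it when the lever is at its open stop.
- lever (a joint): Latch lever, rad: 0 flat over the deep shell pointing to the case's -x (fastened), pi/2 upright, stop at 1.833 (fully thrown over, leaning 15 deg to the lid). Stiff hinge (0.03 N m): stays where it is left. Dead centre about 0.26: below it the claw's pull draws the lever home, above it opens it. With the claw hooked it takes up to 0.25 N m, about 5 N at 50 mm from the pivot.
- lever_end (a point): Centre of the lever's curled end, 58 mm from the pivot. The lever is a flat steel tongue 22 mm wide, 3 mm thick; lying flat, its upper side is 3.5 mm above the pivot axis (14.5 mm above the case's top), its underside 0.5 mm above the axis; the curl at its end is 6 mm thick and stands 3 mm above the tongue's upper side. Axes as the lever's.
- claw (a joint): The claw's hinge on the lever, rad. The claw's slope above the horizontal, rising to the case's +x, is this angle minus the lever's angle; 0 when fastened, about 1.66 when hooked with the lever fully thrown over. Stiff hinge (0.02 N m): the claw stays up where it is left and swings along with the lever.
- claw_plate (a point): Centre of the upper side of the claw's flat end plate, the place to press: 34 mm wide (y), 20 mm long, 2.5 mm thick. Two wire arms at y = -15 and +15 mm join the plate to the claw's hinge pin. Axes as the claw's, in which it lies 60 mm out from the pin and 10 mm above it: x from its pin to its end, z up when the claw is level.
- claw_lip (a point): Centre of the claw's downturned lip, a bar of 5 mm diameter, 27 mm long (y), 64.5 mm from the claw's hinge pin; in the claw's frame it is 4.5 mm farther out (x) and 14 mm lower than claw_plate. Fully hooked, it lies 3 to 5 mm behind keeper_edge (+x) and about 3 mm below it. Axes as the claw's.
- keeper_edge (a point): Centre of the keeper's rounded, undercut lower edge, on the lid: 8 mm above the case's top; 30 mm on the lid side of the joint when the lid is shut, 38 when ajar. The keeper is an upright steel bar 22 mm wide (y), 6 mm thick. Stopped halfway down the keeper's back the lip is held by friction, but is not hooked and slips off later. Axes as the lid's.
- keeper_top (a point): Top of the keeper, 9 mm above keeper_edge. Hooked, the underside of the claw's plate rests on it (plate's upper side 2.5 mm higher). With the lever fully over, the claw is about 2 mm too short to drop in freely: pressed down, its lip slides some 12 mm down the keeper's back against 5 to 12 N, then slips under and the plate lands hard on the keeper. Axes as the lid's.
- carton: Bystander: carton of screws, 70 x 110 x 55 mm, near the lid side of the case. Origin at the centre of its underside.
- tape_measure: Bystander: tape measure standing on its edge, 72 x 34 x 62 mm, near the lid side of the case. Origin at the centre of its underside.
- padlock: Bystander: brass padlock lying flat, 65 x 44 x 22 mm, on the other side of the case. Origin on its underside.

How it is judged:
By the outcome, as a careful person would: the job done as asked, in the order asked, and still so for the second after the job is handed in, with the robot touching nothing.
It also fails if it takes over 58 s, if anything falls off the work surface, if the arm or the gripper's body presses on something with over 40 N, if the wrist force passes 120 N, or if a joint passes its speed limit or range.

## Working session

There is one attempt and no reset: what is moved stays moved. The work goes in short steps, Python scripts to look and compute and a tool call to move; the robot and the scene stay as the last step left them, time stands still between calls to the robot, and variables do not carry over. Pictures are saved under pics/ and viewed, and the job is handed in when it is done.

Besides the shell and the picture viewer there is one more tool, called after "Emit:" as name(argument=value, ...), one argument or row to a line, values as JSON. arm_command: Moves the arm, as the interface text tells. Its arguments: {"type":"object","properties":{"linear":{"type":"array"},"rot":{"type":"array"},"claw":{"type":"array"}},"required":["linear","rot","claw"]}

```bash
mkdir -p pics
cat > h.py <<'E'
from cell import arm
import numpy as np, cv2, pickle
def shot(name,fn):
    p=arm.camera(name); cv2.imwrite('pics/'+fn,p['image']); return p
def ray(p,uv):
    K=np.array(p['mtx']);T=np.array(p['T']);d=T[:3,:3]@np.linalg.inv(K)@np.array([uv[0],uv[1],1.]);return T[:3,3],d/np.linalg.norm(d)
def onz(p,uv,z):
    o,d=ray(p,uv);return o+d*(z-o[2])/d[2]
def proj(p,X):
    K=np.array(p['mtx']);T=np.array(p['T']);X=np.atleast_2d(X);c=(X-T[:3,3])@T[:3,:3];q=c@K.T;return q[:,:2]/q[:,2:]
E
python3 - <<'E'
from h import *
np.set_printoptions(precision=2,suppress=True)
print(arm.get_obs())
for n in ['scene','top']:
    p=shot(n,n+'0.png'); print(n,p['mtx'],p['T'])
    pickle.dump(p,open(n+'0.pkl','wb'))
    for k in ['case','lid','lever','lever_end','claw','claw_plate','claw_lip','keeper_edge','keeper_top','carton','tape_measure','padlock','lever_pivot']:
        try:
            r=arm.regions_of(p,k)
            print(k,[(round(a['conf'],2),np.round(a['at'],1),int(a['pixels'].sum())) for a in r[:3]])
        except Exception as e: print(k,e)
E
```

```text
{'time_s': 0.0, 'joints': array([ 1.25,  0.05,  1.4 , -0.  ,  1.69, -0.07]), 'qd': array([ 0.,  0.,  0.,  0., -0.,  0.]), 'joint_efforts': array([ -0.  , -38.17, -36.02,  -0.  ,   0.01,  -0.  ]), 'tool_pos': array([130.67, 508.17, 230.46]), 'ee_rot': array([-3.14, -0.  ,  2.89]), 'contact_force': array([-0.28, -0.44, -0.44]), 'torque': array([ 0.01, -0.02, -0.04]), 'grip_width': 85.35762144165017}
scene [[389.89   0.   257.28]
 [  0.   389.89 183.23]
 [  0.     0.     1.  ]] [[   0.43    0.61   -0.66 1106.53]
 [   0.9    -0.29    0.32 -215.06]
 [   0.01   -0.74   -0.67  633.02]
 [   0.      0.      0.      1.  ]]
case [(0.57, array([314.2, 171. ]), 16009)]
lid [(0.7, array([311.7, 185.1]), 11529)]
lever [(0.88, array([315.8, 118.7]), 547)]
lever_end [(0.92, array([317.9, 118.1]), 565)]
claw [(0.72, array([320. , 110.1]), 246)]
claw_plate [(0.55, array([318.2, 107.5]), 236)]
claw_lip [(0.7, array([316.5, 171.9]), 16057), (0.52, array([320.5, 108.6]), 256)]
keeper_edge [(0.82, array([308.9, 185.6]), 11454)]
keeper_top [(0.79, array([311.1, 179.6]), 11625)]
carton [(0.6, array([322.8, 2
[... 375 characters left out ...]
 array([182.7, 180.2]), 15112)]
lid []
lever [(0.93, array([171.3, 175.2]), 568)]
lever_end [(0.94, array([172.9, 173.4]), 543)]
claw [(0.8, array([169.3, 164.7]), 341)]
claw_plate [(0.81, array([171.7, 164.6]), 334)]
claw_lip [(0.88, array([171. , 164.3]), 321), (0.67, array([170.3, 171.2]), 555)]
keeper_edge [(0.59, array([199.9, 156.8]), 5549)]
keeper_top [(0.66, array([199.4, 159.2]), 5294)]
carton [(0.61, array([225.2, 119.9]), 2103)]
tape_measure [(0.6, array([281. , 175.7]), 701), (0.17, array([199.1, 159.7]), 5446)]
padlock [(0.74, array([153.6, 239.2]), 557), (0.16, array([185.3, 180.1]), 15359)]
lever_pivot [(0.72, array([181.4, 181.6]), 15038), (0.46, array([199.9, 156. ]), 5355)]
```

Run:
```python
from h import *
a=cv2.imread('pics/scene0.png')[50:290,180:460];cv2.imwrite('pics/s0c.png',cv2.resize(a,None,fx=2.5,fy=2.5,interpolation=cv2.INTER_CUBIC))
a=cv2.imread('pics/top0.png')[80:280,80:340];cv2.imwrite('pics/t0c.png',cv2.resize(a,None,fx=3,fy=3,interpolation=cv2.INTER_CUBIC))
```

```text
(no output)
```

View pics/s0c.png

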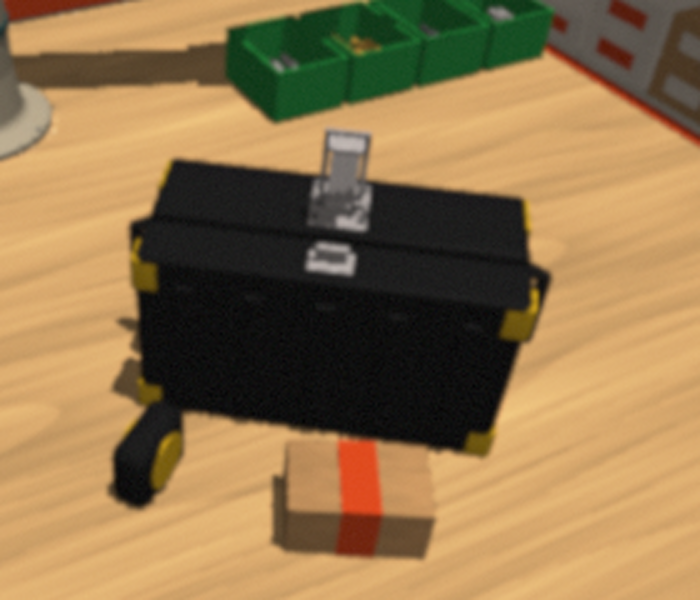

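View pics/t0c.png

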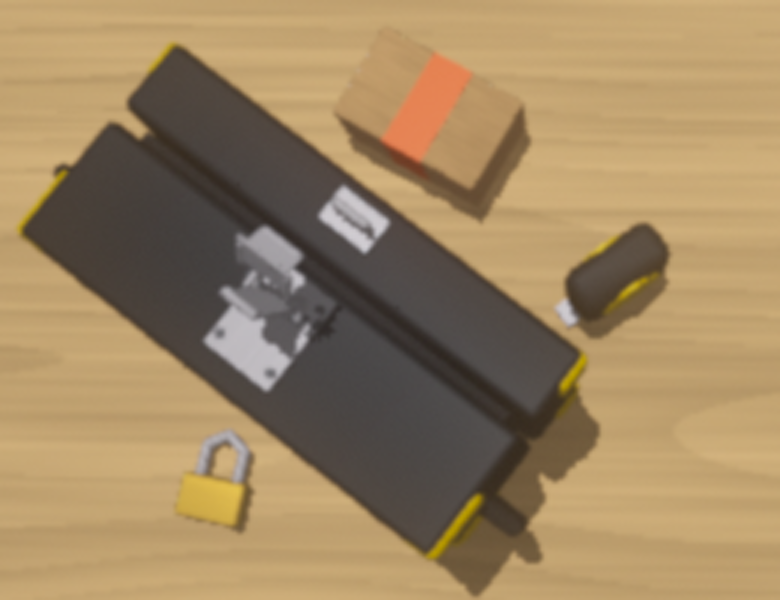

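```bash
cat >> h.py <<'E'
from scipy.optimize import least_squares
def Rz(a): return np.array([[np.cos(a),-np.sin(a),0],[np.sin(a),np.cos(a),0],[0,0,1]])
def c2w(P,pose): return np.atleast_2d(P)@Rz(pose[2]).T+np.array([pose[0],pose[1],0])
def w2c(P,pose): return (np.atleast_2d(P)-np.array([pose[0],pose[1],0]))@Rz(pose[2])
PIV=np.array([-22,0,191.])
def lev(r,h,th): # point r along lever, h above (normal) in case coords
    return PIV+np.array([-np.cos(th)*r+np.sin(th)*h*1,0,np.sin(th)*r+np.cos(th)*h])
def clawpt(x,z,y,th,ph): # ph claw joint; pin direction: straight above at th=1.833
    a=1.833-th; pin=PIV+7*np.array([-np.sin(a),0,np.cos(a)])
    s=ph-th
    return pin+np.array([np.cos(s)*x-np.sin(s)*z,y,np.sin(s)*x+np.cos(s)*z])
E
cat > fit.py <<'E'
from h import *
np.set_printoptions(precision=1,suppress=True)
t=pickle.load(open('top0.pkl','rb'));s=pickle.load(open('scene0.pkl','rb'))
tu=np.array([[20,230],[115,125],[525,440],[430,555]])/3+80
tP=np.array([[-85,150,180],[0,150,180],[0,-150,180],[-85,-150,180.]])
su=np.array([[525,200],[170,160]])/2.5+[180,50]
sP=np.array([[-85,150,180],[-85,-150,180.]])
# keeper plate centre on lid: top crop plate (355,218) 
f=lambda q:np.r_[(proj(t,c2w(tP,q))-tu).ravel(),(proj(s,c2w(sP,q))-su).ravel()]
r=least_squares(f,[450,100,-0.6]);q=r.x
print(q,np.degrees(q[2]),r.fun)
np.save('pose.npy',q)
E
python3 fit.py
```

```text
[600.3 150.   -0.6] -37.01250257074339 [-1.2 -0.3 -0.8 -4.1  0.9 -1.2  0.4  2.  -0.9 -2.7 -1.6 -3. ]
```

```bash
cat > ov.py <<'E'
from h import *
def overlay(p,q,th,ph,fn,box,k,lid=0.045):
    im=cv2.resize(p['image'][box[1]:box[3],box[0]:box[2]],None,fx=k,fy=k,interpolation=cv2.INTER_CUBIC)
    def L(P,col):
        u=((proj(p,c2w(np.array(P),q))-[box[0],box[1]]+0.5)*k).astype(int)
        cv2.polylines(im,[u.reshape(-1,1,2)],False,col,1)
    L([[-85,150,180],[0,150,180],[0,-150,180],[-85,-150,180],[-85,150,180]],(0,255,0))
    g=180*lid
    L([[g,150,180],[50+g,150,178],[50+g,-150,178],[g,-150,180],[g,150,180]],(255,255,0))
    T=lambda r,y,h:lev(r,h,th)+[0,y,0]
    L([T(0,-11,3.5),T(61,-11,3.5),T(61,11,3.5),T(0,11,3.5),T(0,-11,3.5)],(0,0,255))
    C=lambda x,y,z:clawpt(x,z,y,th,ph)
    L([C(0,-15,0),C(50,-15,10)],(255,0,255));L([C(0,15,0),C(50,15,10)],(255,0,255))
    L([C(50,-17,10),C(70,-17,10),C(70,17,10),C(50,17,10),C(50,-17,10)],(255,0,255))
    L([C(64.5,-13.5,-4),C(64.5,13.5,-4)],(0,165,255))
    x=30+g
    L([[x,-11,197],[x,11,197],[x+6,11,197],[x+6,-11,197],[x,-11,197],[x,-11,188],[x,11,188],[x,11,197]],(255,0,0))
    cv2.imwrite('pics/'+fn,im)
E
python3 - <<'E'
from ov import *
t=pickle.load(open('top0.pkl','rb'));s=pickle.load(open('scene0.pkl','rb'));q=np.load('pose.npy')
overlay(t,q,1.4,2.4,'ovt.png',(80,80,280,260),4)
overlay(s,q,1.4,2.4,'ovs.png',(220,80,410,200),4)
E
```

```text
(no output)
```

View pics/ovt.png

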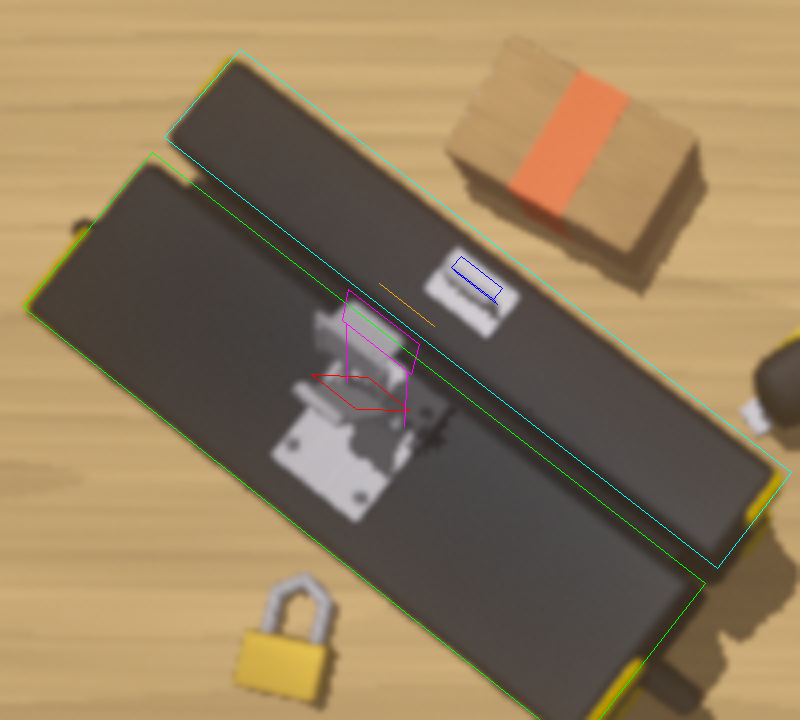

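View pics/ovs.png

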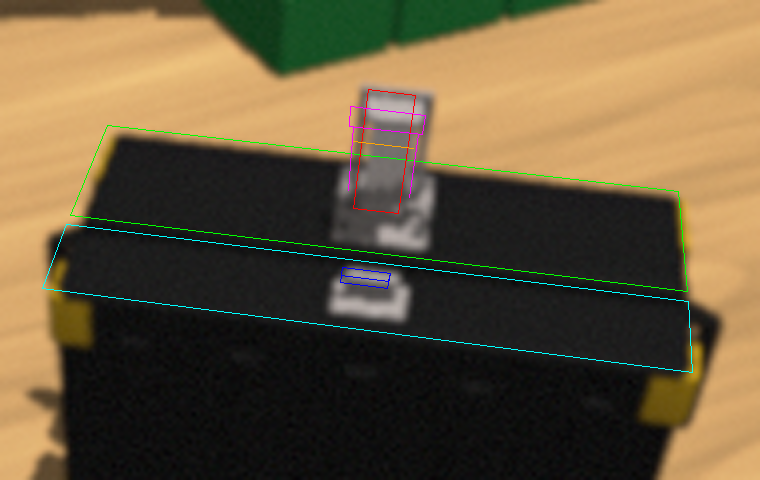

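Run:
```python
from h import *
t=pickle.load(open('top0.pkl','rb'))['image'];s=pickle.load(open('scene0.pkl','rb'))['image']
a=cv2.resize(t[130:220,140:220],None,fx=7,fy=7,interpolation=cv2.INTER_CUBIC)
b=cv2.resize(s[95:175,290:340],None,fx=7,fy=7,interpolation=cv2.INTER_CUBIC)
for (im,o) in((a,(140,130)),(b,(290,95))):
    for k in range(0,im.shape[1],70): cv2.putText(im,str(o[0]+k//7),(k,8),0,.35,(0,255,255));cv2.line(im,(k,0),(k,im.shape[0]),(0,200,200),1)
    for k in range(0,im.shape[0],70): cv2.putText(im,str(o[1]+k//7),(0,k+8),0,.35,(0,255,255));cv2.line(im,(0,k),(im.shape[1],k),(0,200,200),1)
cv2.imwrite('pics/za.png',a);cv2.imwrite('pics/zb.png',b)
```

```text
(no output)
```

View pics/za.png

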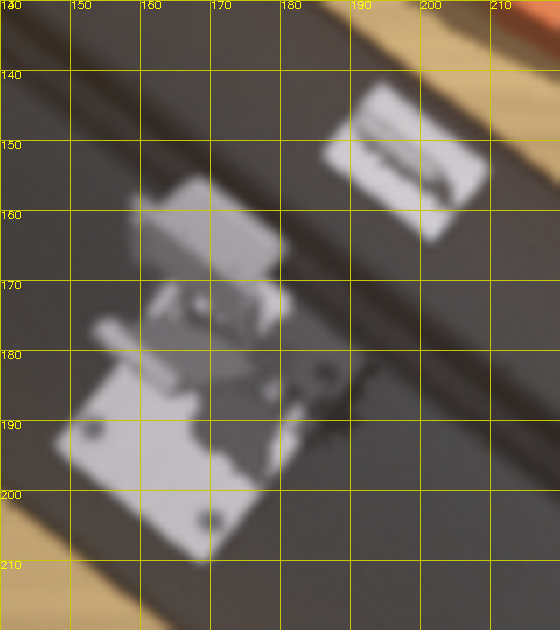

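View pics/zb.png

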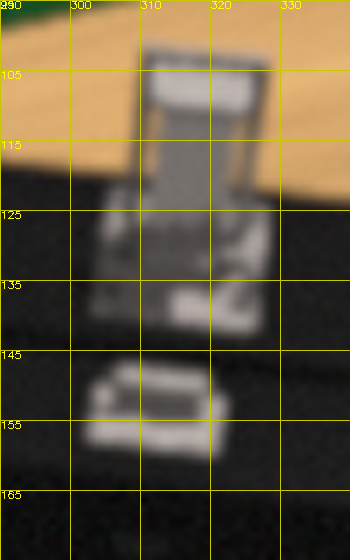

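```bash
cat > fit2.py <<'E'
from ov import *
np.set_printoptions(precision=1,suppress=True)
t=pickle.load(open('top0.pkl','rb'));s=pickle.load(open('scene0.pkl','rb'))
def tri(a,b):
    o1,d1=ray(t,a);o2,d2=ray(s,b);A=np.c_[d1,-d2];l=np.linalg.lstsq(A,o2-o1,rcond=None)[0]
    return (o1+l[0]*d1+o2+l[1]*d2)/2,np.linalg.norm(o1+l[0]*d1-o2-l[1]*d2)
# keeper plate front corners, base plate, claw plate
P={}
for n,a,b in [('kplate +y front',(194,141.5),(321,160)),('kplate -y front',(210,153),(302.5,157.5)),('claw plate',(170.5,163),(319,107)),
  ('deep corner +y',(43.5/1+0,0),(0,0))][:3]:
    print(n,*tri(a,b))
# case edges as lines: top-view long edges
g=lambda q:0
E
python3 fit2.py
python3 - <<'E'
from h import *
t=pickle.load(open('top0.pkl','rb'))
np.set_printoptions(precision=1,suppress=True)
q=np.load('pose.npy');print(q)
for n,u,z in [('basemid',(158.5,201.5),181),('kmid',(198,152.6),179),('b1',(148,193),181),('b2',(169,210),181),('k',(186,152),180),('k',(202,164),180),('k',(210,153),180),('k',(194,141.5),180)]:
    X=onz(t,u,z);print(n,X,w2c(X,q))
E
```

```text
kplate +y front [650.8 138.  177.2] 1.106234474459692
kplate -y front [630.9 109.9 178.3] 0.9488428579056969
claw plate [598.5 156.2 256.8] 0.8607865832077035
[600.3 150.   -0.6]
basemid [547.4 192.5 181. ] [[-67.9   2.1 181. ]]
kmid [631.  129.7 179. ] [[ 36.7   2.3 179. ]]
b1 [561.4 210.8 181. ] [[-67.7  25.1 181. ]]
b2 [533.5 174.4 181. ] [[-68.1 -20.7 181. ]]
k [631.7 149.8 180. ] [[ 25.1  18.8 180. ]]
k [611.4 122.1 180. ] [[ 25.6 -15.5 180. ]]
k [630.3 109.2 180. ] [[ 48.5 -14.5 180. ]]
k [649.8 136.9 180. ] [[ 47.4  19.4 180. ]]
```

Run:
```python
from ov import *
np.set_printoptions(precision=2,suppress=True)
t=pickle.load(open('top0.pkl','rb'));s=pickle.load(open('scene0.pkl','rb'));q=np.load('pose.npy')
q[:2]+=(Rz(q[2])@[0,2.2,0])[:2]; np.save('pose.npy',q);print(q)
c=w2c([598.5,156.2,256.8],q)[0];print(c)
f=lambda v:(clawpt(60,10,0,*v)-c)[[0,2]]
for th in (1.0,1.2,1.4):
    for ph in np.arange(1.5,3.3,.1):
        e=np.linalg.norm(f((th,ph)))
        if e<6: print(th,ph,e)
for th in (1.0,1.1,1.2,1.3): print(th,lev(60,3,th),proj(t,c2w(lev(60,3,th),q)),'obs ~160,181')
overlay(t,q,1.2,2.45,'ovt2.png',(140,130,220,220),7)
overlay(s,q,1.2,2.45,'ovs2.png',(280,90,350,175),7)
```

```text
[601.61 151.71  -0.65]
[ -5.19   1.71 256.8 ]
1.0 2.0000000000000004 5.575986992258621
1.0 2.1000000000000005 4.80622514210205
1.2 2.2000000000000006 5.24404383956942
1.2 2.3000000000000007 3.4098772245100415
1.4 2.400000000000001 5.544545955571034
1.4 2.500000000000001 2.0380733700184295
1.0 [-51.89   0.   243.11] [[153.87 189.33]] obs ~160,181
1.1 [-46.54   0.   245.83] [[155.61 186.31]] obs ~160,181
1.2 [-40.95   0.   248.01] [[157.55 183.2 ]] obs ~160,181
1.3 [-35.16   0.   249.62] [[159.7  180.02]] obs ~160,181
```

View pics/ovt2.png

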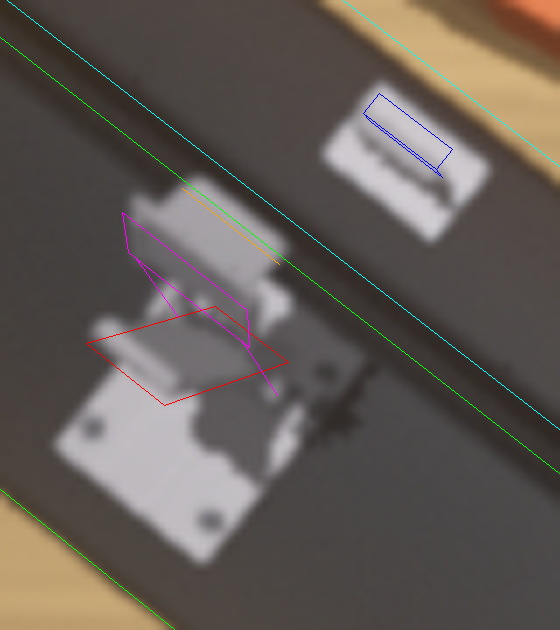

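View pics/ovs2.png

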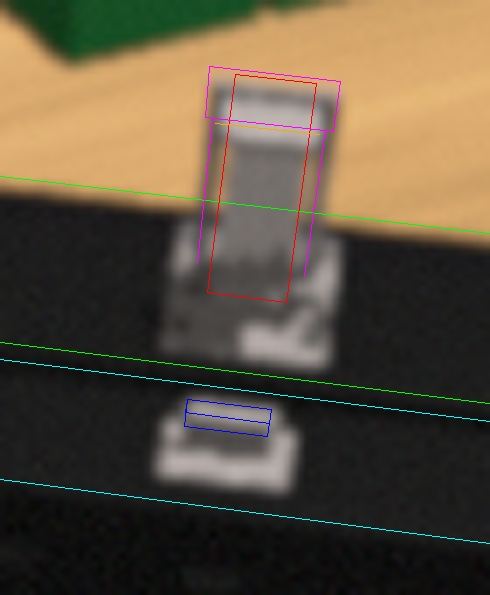

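```bash
cat > fit3.py <<'E'
from ov import *
np.set_printoptions(precision=2,suppress=True)
t=pickle.load(open('top0.pkl','rb'));s=pickle.load(open('scene0.pkl','rb'));q0=np.load('pose.npy')
def model(v):
    q=v[:3];th,ph=v[3:5];dz=0
    C=lambda x,y,z:clawpt(x,z,y,th,ph); L=lambda r,y,h:lev(r,h,th)+[0,y,0]
    tp=[C(70,17,10),C(70,-17,10),C(67,13.5,-4),C(67,-13.5,-4),L(61,11,5),L(61,-11,5),[41,11,197],[41,-11,197],[-85,0,180]]
    sp=[C(69,13.5,0),C(69,-13.5,0),[38,11,197],[38,-11,197]]
    return tp,sp
to=np.array([(160,158),(175,170),(168.5,156),(181,165),(154.5,176.5),(166,186),(192,146),(204,155),(np.nan,0)])
so=np.array([(326.5,106),(311.5,104.5),(319.5,149),(307,147)])
b2=(onz(t,(148,193),181)+onz(t,(169,210),181))/2
def f(v):
    q=v[:3]
    tp,sp=model(v)
    a=np.r_[(proj(t,c2w(np.array(tp[:8]),q))-to[:8]).ravel(),(proj(s,c2w(np.array(sp),q))-so).ravel()]
    y=(w2c(b2,q)[0,1])/1.6
    return np.r_[a,y,(v[2]-q0[2])*200]
r=least_squares(f,[*q0,1.3,2.55],loss='soft_l1')
print(r.x);print(f(r.x).reshape(-1,2))
np.save('v.npy',r.x);np.save('pose.npy',r.x[:3])
overlay(t,r.x[:3],*r.x[3:],'ovt3.png',(140,130,220,220),7)
overlay(s,r.x[:3],*r.x[3:],'ovs3.png',(280,90,350,175),7)
E
python3 fit3.py
```

```text
[600.52 151.97  -0.65   1.27   2.47]
[[-1.13  0.27]
 [ 1.69  2.21]
 [-1.33 -1.5 ]
 [ 0.15  0.39]
 [-0.78 -0.36]
 [-1.02 -0.98]
 [ 0.34 -1.06]
 [-1.27 -2.06]
 [-1.34  0.84]
 [-1.29  0.7 ]
 [-1.46 -1.38]
 [-0.86 -0.86]
 [ 0.3   0.1 ]]
```

View pics/ovt3.png

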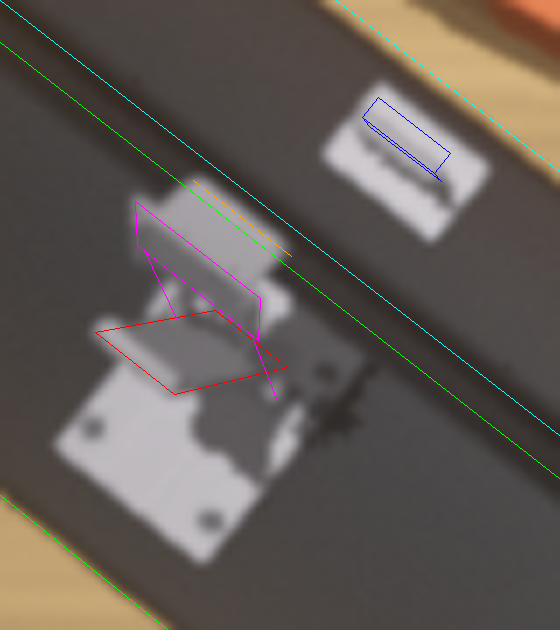

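View pics/ovs3.png

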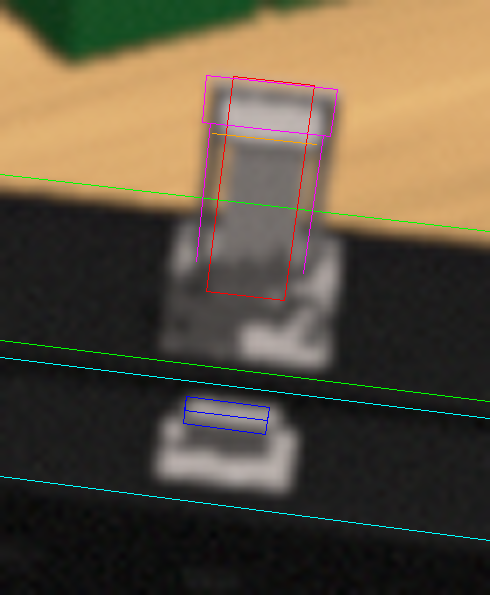

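```bash
cat > w.py <<'E'
from h import *
import sys
np.set_printoptions(precision=1,suppress=True)
q=np.load('pose.npy'); o=arm.get_obs()
def show():
    c=w2c(o['tool_pos'],q)[0]
    d=(Rz(-q[2])@o['contact_force'])
    print('t',round(o['time_s'],2),'tcp',o['tool_pos'],'case',c,'rot',np.round(o['ee_rot'],3),'F case',d,'grip',round(o['grip_width'],1))
show()
if len(sys.argv)>1:
    P=np.array(eval(sys.argv[1]),float); 
    for X in np.atleast_2d(P): print('target',X,'delta',c2w(X,q)[0]-o['tool_pos'])
E
python3 w.py "[[-66,0,300],[-66,0,226]]"; python3 -c "
import numpy as np;q=np.load('pose.npy');print(q,np.degrees(q[2]+np.pi-2.8898), np.cos(q[2]),np.sin(q[2]))
from cell import arm;print(arm.get_obs()['ee_rot'][2])"
```

```text
t 1.4 tcp [130.8 508.5 231.3] case [-589.7    2.2  231.3] rot [3.1 0.  2.9] F case [ 0.1  0.  -0.2] grip 85.1
target [-66.   0. 300.] delta [ 417.  -316.8   68.7]
target [-66.   0. 226.] delta [ 417.  -316.8   -5.3]
[600.52202574 151.97182211  -0.64549539] -22.557505153952693 0.798801841470226 -0.6015942304109771
2.8898126922246634
```

Emit:
arm_command(
  linear=[
    [0, 0, 50],
    [40, -30, 69],
    [80, -60, 69],
    [120, -90, 69],
    [160, -120, 69],
    [200, -150, 69],
    [240, -180, 69],
    [280, -212, 69],
    [320, -243, 69],
    [360, -273, 69],
    [400, -304, 69],
    [417, -317, 69],
  ],
  rot=[
    [0, 0, -2],
    [0, 0, -4],
    [0, 0, -6],
    [0, 0, -8],
    [0, 0, -10],
    [0, 0, -12],
    [0, 0, -14],
    [0, 0, -16],
    [0, 0, -18],
    [0, 0, -20],
    [0, 0, -22],
    [0, 0, -22.6],
  ],
  claw=[1, 1, 1, 1, 1, 1, 1, 1, 1, 1, 1, 1],
)

```text
time_s: 2.6
tool_pos: [550.0, 188.6, 299.6]
ee_rot: [-3.141, 0.0, 2.491]
contact_force: [-0.8, 0.3, 0.1]
grip_width: 0.4
```

```bash
python3 w.py "[[-66,0,300],[-66,0,226]]"
```

```text
t 2.6 tcp [550.  188.6 299.6] case [-62.4  -1.1 299.6] rot [-3.1  0.   2.5] F case [-0.8 -0.3  0.1] grip 0.4
target [-66.   0. 300.] delta [-2.2  3.1  0.4]
target [-66.   0. 226.] delta [ -2.2   3.1 -73.6]
```

Emit:
arm_command(
  linear=[
    [0, 0, -25],
    [0, 0, -50],
    [0, 0, -70],
    [0, 0, -74],
    [0, 0, -74],
  ],
  rot=[
    [0, 0, 0],
    [0, 0, 0],
    [0, 0, 0],
    [0, 0, 0],
    [0, 0, 0],
  ],
  claw=[1, 1, 1, 1, 1],
)

```text
time_s: 3.1
tool_pos: [547.6, 191.5, 226.1]
ee_rot: [-3.141, -0.001, 2.495]
contact_force: [0.0, -0.7, -0.1]
grip_width: 0.0
```

```bash
python3 w.py "[[-30,0,226]]"
python3 - <<'E'
from ov import *
q=np.load('pose.npy')
p=shot('top','t1.png');pickle.dump(p,open('t1.pkl','wb'))
s=shot('scene','s1.png');pickle.dump(s,open('s1.pkl','wb'))
a=cv2.resize(p['image'][110:230,110:230],None,fx=4,fy=4,interpolation=cv2.INTER_CUBIC)
b=cv2.resize(s['image'][40:160,260:360],None,fx=4,fy=4,interpolation=cv2.INTER_CUBIC)
cv2.imwrite('pics/m1.png',np.hstack([a,cv2.resize(b,(400,480))])[:,:800])
E
```

```text
t 3.1 tcp [547.6 191.5 226.1] case [-66.   -0.3 226.1] rot [-3.1 -0.   2.5] F case [ 0.5 -0.5 -0.1] grip 0.0
target [-30.   0. 226.] delta [ 28.9 -21.5  -0.1]
```

View pics/m1.png

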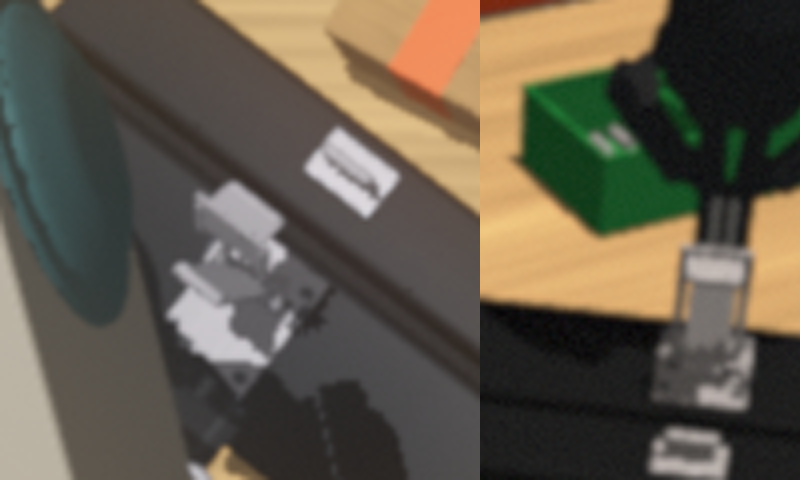

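Emit:
arm_command(
  linear=[
    [4, -3, 0],
    [8, -6, 0],
    [11.2, -8.4, 0],
    [14.4, -10.8, 0],
    [17.6, -13.2, 0],
    [20.8, -15.7, 0],
    [24, -18.1, 0],
    [27.2, -20.5, 0],
  ],
  rot=[
    [0, 0, 0],
    [0, 0, 0],
    [0, 0, 0],
    [0, 0, 0],
    [0, 0, 0],
    [0, 0, 0],
    [0, 0, 0],
    [0, 0, 0],
  ],
  claw=[1, 1, 1, 1, 1, 1, 1, 1],
)

```text
time_s: 4.0
tool_pos: [575.2, 170.8, 226.3]
ee_rot: [3.142, -0.0, 2.495]
contact_force: [-0.7, 0.5, -0.2]
grip_width: -0.2
```

```bash
python3 w.py "[[-24,0,226]]"
```

```text
t 4.0 tcp [575.2 170.8 226.3] case [-31.6  -0.2 226.3] rot [ 3.1 -0.   2.5] F case [-0.9  0.  -0.2] grip -0.2
target [-24.   0. 226.] delta [ 6.2 -4.4 -0.3]
```

Emit:
arm_command(
  linear=[
    [0.8, -0.6, 0],
    [1.6, -1.2, 0],
    [2.4, -1.8, 0],
    [3.2, -2.4, 0],
    [4, -3, 0],
  ],
  rot=[
    [0, 0, 0],
    [0, 0, 0],
    [0, 0, 0],
    [0, 0, 0],
    [0, 0, 0],
  ],
  claw=[1, 1, 1, 1, 1],
)

```text
time_s: 4.5
tool_pos: [579.0, 168.0, 226.3]
ee_rot: [3.142, -0.0, 2.495]
contact_force: [-0.7, -0.3, -0.4]
grip_width: 0.1
```

```bash
python3 w.py "[[-24,0,226]]"
```

```text
t 4.5 tcp [579.  168.  226.3] case [-26.8  -0.2 226.3] rot [ 3.1 -0.   2.5] F case [-0.4 -0.7 -0.4] grip 0.1
target [-24.   0. 226.] delta [ 2.4 -1.6 -0.3]
```

Emit:
arm_command(
  linear=[
    [0.8, -0.6, 0],
    [1.6, -1.2, 0],
  ],
  rot=[
    [0, 0, 0],
    [0, 0, 0],
  ],
  claw=[1, 1],
)

```text
time_s: 4.7
tool_pos: [580.6, 166.8, 226.4]
ee_rot: [3.141, 0.0, 2.495]
contact_force: [-0.7, -1.3, -0.2]
grip_width: 0.1
```

```bash
python3 w.py "[[-24,0,226]]"
```

```text
t 4.7 tcp [580.6 166.8 226.4] case [-24.8  -0.1 226.4] rot [3.1 0.  2.5] F case [ 0.2 -1.5 -0.2] grip 0.1
target [-24.   0. 226.] delta [ 0.7 -0.4 -0.4]
```

Emit:
arm_command(
  linear=[
    [0.6, -0.45, 0],
    [1.2, -0.9, 0],
    [1.6, -1.2, 0],
  ],
  rot=[
    [0, 0, 0],
    [0, 0, 0],
    [0, 0, 0],
  ],
  claw=[1, 1, 1],
)

```text
time_s: 5.0
tool_pos: [582.0, 165.8, 226.3]
ee_rot: [-3.142, -0.001, 2.496]
contact_force: [-2.6, 1.6, 0.2]
grip_width: 0.1
```

```bash
python3 w.py
cat > look.py <<'E'
from ov import *
import sys
q=np.load('pose.npy');th,ph=float(sys.argv[2]),float(sys.argv[3]);n=sys.argv[1];lid=float(sys.argv[4]) if len(sys.argv)>4 else .045
p=arm.camera('top');s=arm.camera('scene')
pickle.dump((p,s),open(n+'.pkl','wb'))
overlay(p,q,th,ph,'_a.png',(140,120,220,220),6,lid); overlay(s,q,th,ph,'_b.png',(285,95,345,195),6,lid)
a=cv2.resize(p['image'][120:220,140:220],None,fx=3,fy=3,interpolation=cv2.INTER_CUBIC);b=cv2.resize(s['image'][95:195,285:345],None,fx=6,fy=6,interpolation=cv2.INTER_CUBIC)
A=cv2.imread('pics/_a.png');B=cv2.imread('pics/_b.png')
h=500
f=lambda x:cv2.resize(x,(int(x.shape[1]*h/x.shape[0]*0.55),int(h*0.55)))
top=np.hstack([cv2.resize(a,(400,500)),cv2.resize(b,(300,500))])
bot=np.hstack([A[:600:1],B])
cv2.imwrite('pics/%s_raw.png'%n,top);cv2.imwrite('pics/%s_ov.png'%n,cv2.resize(bot,None,fx=.9,fy=.9))
E
python3 look.py l2 1.75 2.95
```

```text
t 5.0 tcp [582.  165.8 226.3] case [-23.1  -0.1 226.3] rot [-3.1 -0.   2.5] F case [-3.1 -0.3  0.2] grip 0.1
```

View pics/l2_ov.png

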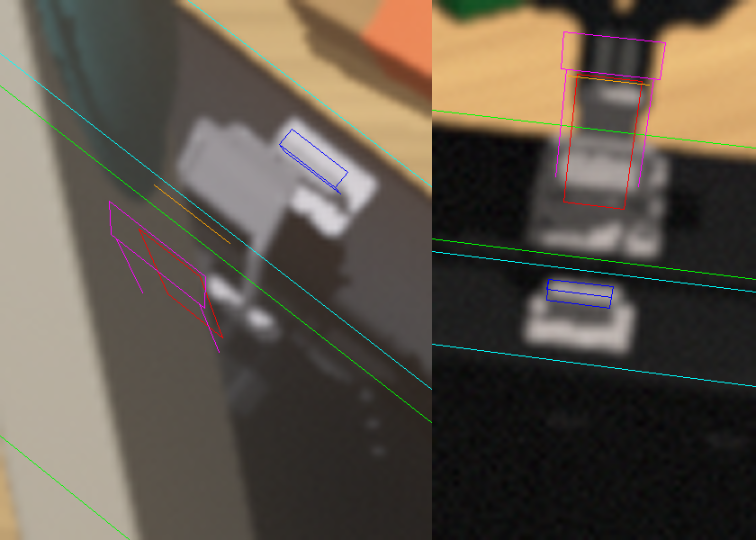

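View pics/l2_raw.png

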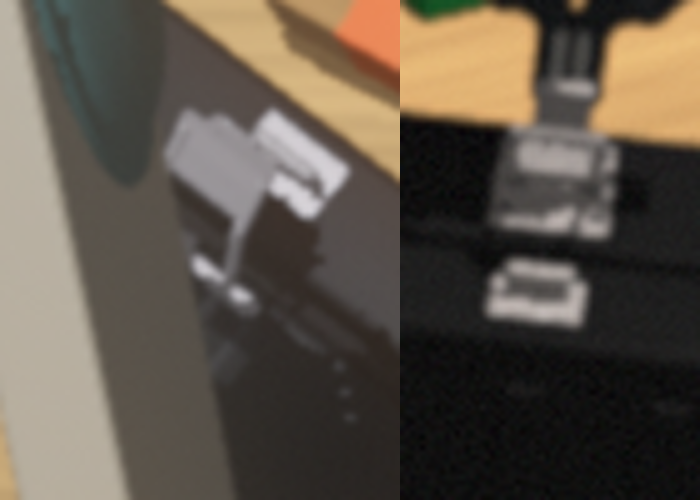

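Emit:
arm_command(
  linear=[
    [0.5, -0.4, 0],
    [0.5, -0.4, 0],
  ],
  rot=[
    [0, 0, 0],
    [0, 0, 0],
  ],
  claw=[1, 1],
)

```text
time_s: 5.3
tool_pos: [582.1, 165.7, 226.3]
ee_rot: [-3.141, -0.002, 2.496]
contact_force: [-5.5, 2.5, 0.8]
grip_width: -0.0
```

```bash
python3 w.py
```

```text
t 5.3 tcp [582.1 165.7 226.3] case [-23.   -0.1 226.3] rot [-3.1 -0.   2.5] F case [-5.9 -1.3  0.8] grip -0.0
```

Emit:
arm_command(
  linear=[
    [0.5, -0.4, 0],
    [0.5, -0.4, 0],
  ],
  rot=[
    [0, 0, 0],
    [0, 0, 0],
  ],
  claw=[1, 1],
)

```text
time_s: 5.5
tool_pos: [582.2, 165.7, 226.3]
ee_rot: [-3.141, -0.003, 2.497]
contact_force: [-7.6, 3.0, 0.8]
grip_width: -0.1
```

```bash
python3 w.py
```

```text
t 5.5 tcp [582.2 165.7 226.3] case [-22.9  -0.1 226.3] rot [-3.1 -0.   2.5] F case [-7.9 -2.2  0.8] grip -0.1
```

Emit:
arm_command(
  linear=[
    [-8, 6, 0],
    [-16, 12, 0],
    [-16, 12, 40],
    [-16, 12, 74],
    [0, 0, 74],
    [20, -15, 74],
    [40, -30, 60],
    [40, -30, 45],
    [40, -30, 35],
    [40, -30, 30],
  ],
  rot=[
    [0, 0, 0],
    [0, 0, 0],
    [0, 0, 0],
    [0, 0, 0],
    [0, 0, 0],
    [0, 0, 0],
    [0, 0, 0],
    [0, 0, 0],
    [0, 0, 0],
    [0, 0, 0],
  ],
  claw=[1, 1, 1, 1, 1, 1, 1, 1, 1, 1],
)

```text
time_s: 6.5
tool_pos: [622.6, 135.1, 255.3]
ee_rot: [-3.141, -0.001, 2.496]
contact_force: [0.0, -0.0, 0.4]
grip_width: -0.2
```

```bash
python3 w.py; python3 look.py l3 1.833 2.47
```

```text
t 6.5 tcp [622.6 135.1 255.3] case [ 27.8  -0.2 255.3] rot [-3.1 -0.   2.5] F case [ 0.  -0.   0.4] grip -0.2
```

View pics/l3_ov.png

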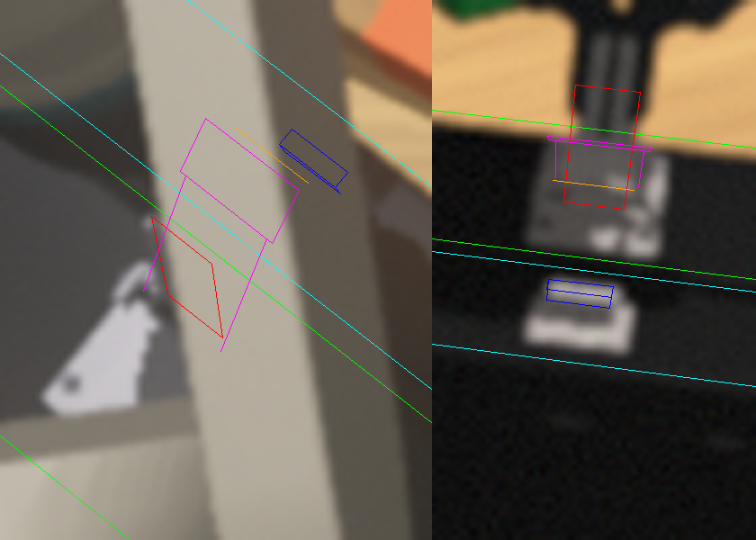

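View pics/l3_raw.png

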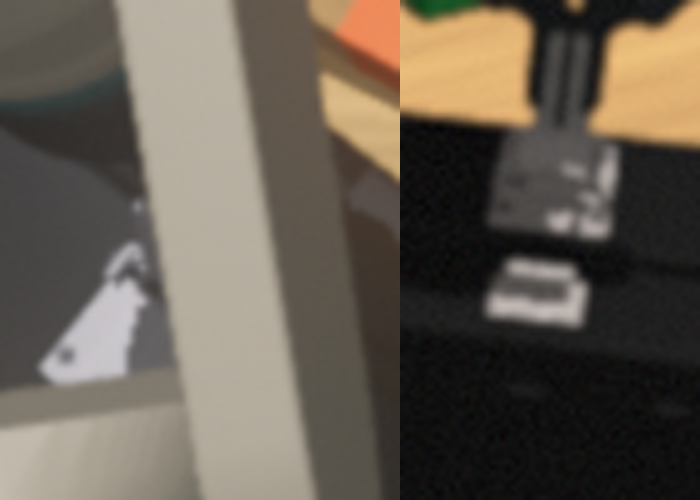

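Emit:
arm_command(
  linear=[
    [0.8, -0.6, -4],
    [1.4, -1, -8],
    [2, -1.5, -12],
    [2.7, -2, -16],
    [3.4, -2.6, -20],
    [4.2, -3.2, -24],
    [5, -3.8, -28],
    [6, -4.5, -31],
    [7.2, -5.4, -34],
    [8.8, -6.6, -36],
  ],
  rot=[
    [0, 0, 0],
    [0, 0, 0],
    [0, 0, 0],
    [0, 0, 0],
    [0, 0, 0],
    [0, 0, 0],
    [0, 0, 0],
    [0, 0, 0],
    [0, 0, 0],
    [0, 0, 0],
  ],
  claw=[1, 1, 1, 1, 1, 1, 1, 1, 1, 1],
)

```text
time_s: 7.6
tool_pos: [632.0, 128.1, 219.9]
ee_rot: [-3.141, -0.0, 2.495]
contact_force: [-0.2, 0.2, -0.1]
grip_width: -0.1
```

```bash
python3 w.py; python3 look.py l4 1.833 2.05
```

```text
t 7.6 tcp [632.  128.1 219.9] case [ 39.5  -0.1 219.9] rot [-3.1 -0.   2.5] F case [-0.3  0.  -0.1] grip -0.1
```

View pics/l4_raw.png

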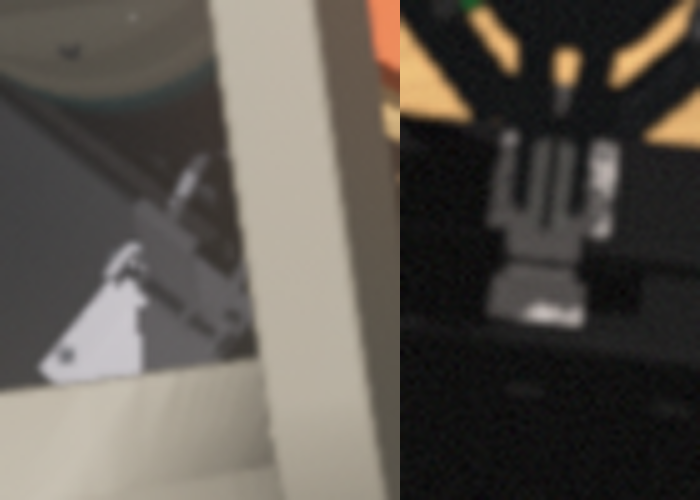

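Emit:
arm_command(
  linear=[
    [0, 0, -1],
    [0, 0, -2],
    [0, 0, -3],
    [0, 0, -4],
  ],
  rot=[
    [0, 0, 0],
    [0, 0, 0],
    [0, 0, 0],
    [0, 0, 0],
  ],
  claw=[1, 1, 1, 1],
)

```text
time_s: 8.1
tool_pos: [632.0, 128.2, 216.3]
ee_rot: [3.141, 0.0, 2.495]
contact_force: [0.6, -0.4, 0.1]
grip_width: 0.1
```

Emit:
arm_command(
  linear=[
    [0, 0, -1],
    [0, 0, -2],
  ],
  rot=[
    [0, 0, 0],
    [0, 0, 0],
  ],
  claw=[1, 1],
)

```text
time_s: 8.3
tool_pos: [632.0, 128.2, 214.3]
ee_rot: [3.141, -0.0, 2.495]
contact_force: [0.4, -0.3, 0.9]
grip_width: 0.0
```

```bash
python3 w.py
```

```text
t 8.3 tcp [632.  128.2 214.3] case [ 39.4  -0.1 214.3] rot [ 3.1 -0.   2.5] F case [0.5 0.  0.9] grip 0.0
```

Emit:
arm_command(
  linear=[
    [0, 0, -1],
    [0, 0, -2],
  ],
  rot=[
    [0, 0, 0],
    [0, 0, 0],
  ],
  claw=[1, 1],
)

```text
time_s: 8.5
tool_pos: [632.0, 128.2, 212.2]
ee_rot: [3.141, 0.0, 2.495]
contact_force: [-0.6, -0.7, 0.6]
grip_width: -0.1
```

Emit:
arm_command(
  linear=[
    [0, 0, -1],
    [0, 0, -2],
  ],
  rot=[
    [0, 0, 0],
    [0, 0, 0],
  ],
  claw=[1, 1],
)

```text
time_s: 8.7
tool_pos: [632.0, 128.2, 210.2]
ee_rot: [3.141, 0.0, 2.495]
contact_force: [-0.2, -0.3, 1.4]
grip_width: 0.1
```

Emit:
arm_command(
  linear=[
    [0, 0, -0.7],
    [0, 0, -1.4],
  ],
  rot=[
    [0, 0, 0],
    [0, 0, 0],
  ],
  claw=[1, 1],
)

```text
time_s: 8.9
tool_pos: [632.1, 128.2, 209.9]
ee_rot: [3.141, 0.001, 2.495]
contact_force: [-1.9, 0.2, 5.5]
grip_width: -0.1
```

```bash
python3 w.py
```

```text
t 8.9 tcp [632.1 128.2 209.9] case [ 39.6   0.  209.9] rot [3.1 0.  2.5] F case [-1.7 -1.   5.5] grip -0.1
```

Emit:
arm_command(
  linear=[
    [0, 0, -0.7],
    [0, 0, -1.4],
  ],
  rot=[
    [0, 0, 0],
    [0, 0, 0],
  ],
  claw=[1, 1],
)

```text
time_s: 9.1
tool_pos: [632.3, 128.2, 209.4]
ee_rot: [3.14, 0.002, 2.495]
contact_force: [-2.3, -1.0, 10.6]
grip_width: -0.3
```

```bash
python3 w.py
```

```text
t 9.1 tcp [632.3 128.2 209.4] case [ 39.7   0.1 209.4] rot [3.1 0.  2.5] F case [-1.2 -2.1 10.6] grip -0.3
```

Emit:
arm_command(
  linear=[
    [0, 0, -0.5],
    [0, 0, -1],
  ],
  rot=[
    [0, 0, 0],
    [0, 0, 0],
  ],
  claw=[1, 1],
)

```text
time_s: 9.3
tool_pos: [632.3, 128.2, 209.2]
ee_rot: [3.139, 0.002, 2.495]
contact_force: [-2.5, -0.2, 7.9]
grip_width: 0.3
```

```bash
python3 w.py
```

```text
t 9.3 tcp [632.3 128.2 209.2] case [ 39.7   0.1 209.2] rot [3.1 0.  2.5] F case [-1.9 -1.6  7.9] grip 0.3
```

Emit:
arm_command(
  linear=[
    [0, 0, -0.5],
    [0, 0, -1],
  ],
  rot=[
    [0, 0, 0],
    [0, 0, 0],
  ],
  claw=[1, 1],
)

```text
time_s: 9.5
tool_pos: [632.5, 128.2, 208.6]
ee_rot: [3.139, 0.003, 2.495]
contact_force: [-3.0, -1.0, 13.1]
grip_width: 0.1
```

```bash
python3 w.py; python3 look.py l5 1.833 1.85
```

```text
t 9.5 tcp [632.5 128.2 208.6] case [ 39.8   0.2 208.6] rot [3.1 0.  2.5] F case [-1.8 -2.7 13.1] grip 0.1
```

View pics/l5_ov.png

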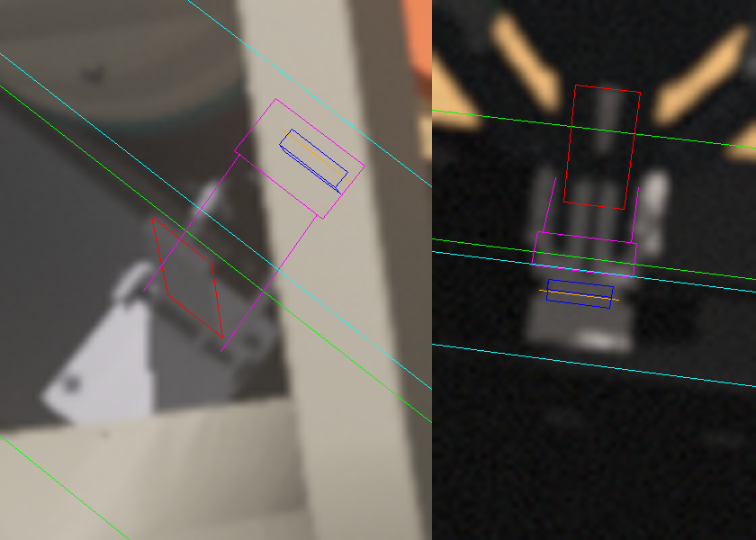

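View pics/l5_raw.png

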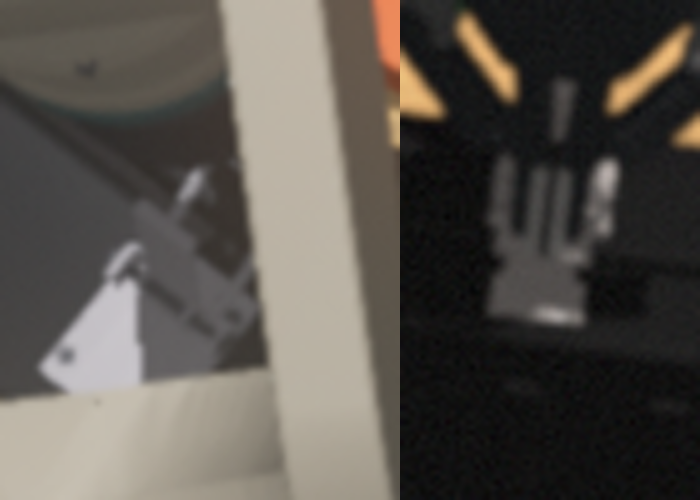

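Emit:
arm_command(
  linear=[
    [0, 0, -0.3],
    [0, 0, -0.3],
  ],
  rot=[
    [0, 0, 0],
    [0, 0, 0],
  ],
  claw=[1, 1],
)

```text
time_s: 9.8
tool_pos: [632.5, 128.1, 208.0]
ee_rot: [3.139, 0.003, 2.495]
contact_force: [-2.1, -1.0, 11.5]
grip_width: 0.2
```

```bash
python3 w.py
```

```text
t 9.8 tcp [632.5 128.1 208. ] case [ 40.    0.1 208. ] rot [3.1 0.  2.5] F case [-1.1 -2.  11.5] grip 0.2
```

Emit:
arm_command(
  linear=[
    [0, 0, -0.3],
    [0, 0, -0.3],
  ],
  rot=[
    [0, 0, 0],
    [0, 0, 0],
  ],
  claw=[1, 1],
)

```text
time_s: 10.0
tool_pos: [632.6, 128.1, 207.7]
ee_rot: [3.139, 0.003, 2.495]
contact_force: [-1.5, -1.1, 9.7]
grip_width: -0.1
```

```bash
python3 w.py
```

```text
t 10.0 tcp [632.6 128.1 207.7] case [ 40.    0.2 207.7] rot [3.1 0.  2.5] F case [-0.5 -1.8  9.7] grip -0.1
```

Emit:
arm_command(
  linear=[
    [0, 0, -0.3],
    [0, 0, -0.6],
    [0, 0, -0.9],
    [0, 0, -1.2],
  ],
  rot=[
    [0, 0, 0],
    [0, 0, 0],
    [0, 0, 0],
    [0, 0, 0],
  ],
  claw=[1, 1, 1, 1],
)

```text
time_s: 10.4
tool_pos: [632.7, 127.9, 206.3]
ee_rot: [3.139, 0.003, 2.495]
contact_force: [-0.2, -1.3, 8.3]
grip_width: -0.1
```

Emit:
arm_command(
  linear=[
    [0, 0, -0.3],
    [0, 0, -0.6],
    [0, 0, -0.9],
    [0, 0, -1],
  ],
  rot=[
    [0, 0, 0],
    [0, 0, 0],
    [0, 0, 0],
    [0, 0, 0],
  ],
  claw=[1, 1, 1, 1],
)

```text
time_s: 10.8
tool_pos: [632.8, 127.7, 204.7]
ee_rot: [3.139, 0.003, 2.495]
contact_force: [0.4, -1.6, 7.1]
grip_width: -0.2
```

```bash
python3 w.py
```

```text
t 10.8 tcp [632.8 127.7 204.7] case [ 40.4   0.  204.7] rot [3.1 0.  2.5] F case [ 1.3 -1.   7.1] grip -0.2
```

Sliding down well; continue.

Emit:
arm_command(
  linear=[
    [0, 0, -0.3],
    [0, 0, -0.6],
    [0, 0, -0.9],
    [0, 0, -1.2],
  ],
  rot=[
    [0, 0, 0],
    [0, 0, 0],
    [0, 0, 0],
    [0, 0, 0],
  ],
  claw=[1, 1, 1, 1],
)

```text
time_s: 11.2
tool_pos: [632.9, 127.7, 203.7]
ee_rot: [3.139, 0.004, 2.495]
contact_force: [0.2, -2.4, 7.4]
grip_width: 0.4
```

Emit:
arm_command(
  linear=[
    [0, 0, -0.3],
    [0, 0, -0.6],
    [0, 0, -0.9],
    [0, 0, -1],
  ],
  rot=[
    [0, 0, 0],
    [0, 0, 0],
    [0, 0, 0],
    [0, 0, 0],
  ],
  claw=[1, 1, 1, 1],
)

```text
time_s: 11.6
tool_pos: [633.0, 127.6, 203.1]
ee_rot: [3.139, 0.004, 2.495]
contact_force: [0.3, -2.5, 8.8]
grip_width: -0.2
```

```bash
python3 w.py
```

```text
t 11.6 tcp [633.  127.6 203.1] case [ 40.6   0.1 203.1] rot [3.1 0.  2.5] F case [ 1.8 -1.8  8.8] grip -0.2
```

Emit:
arm_command(
  linear=[
    [0, 0, -0.3],
    [0, 0, -0.6],
    [0, 0, -0.9],
  ],
  rot=[
    [0, 0, 0],
    [0, 0, 0],
    [0, 0, 0],
  ],
  claw=[1, 1, 1],
)

```text
time_s: 11.9
tool_pos: [633.0, 127.6, 202.5]
ee_rot: [3.139, 0.004, 2.495]
contact_force: [-0.1, -2.4, 10.0]
grip_width: -0.3
```

```bash
python3 w.py
```

```text
t 11.9 tcp [633.  127.6 202.5] case [ 40.6   0.1 202.5] rot [3.1 0.  2.5] F case [ 1.4 -1.9 10. ] grip -0.3
```

Emit:
arm_command(
  linear=[
    [0, 0, -0.3],
    [0, 0, -0.6],
  ],
  rot=[
    [0, 0, 0],
    [0, 0, 0],
  ],
  claw=[1, 1],
)

```text
time_s: 12.1
tool_pos: [633.1, 127.6, 202.0]
ee_rot: [3.138, 0.005, 2.495]
contact_force: [-0.1, -2.9, 11.6]
grip_width: -0.6
```

```bash
python3 w.py
```

```text
t 12.1 tcp [633.1 127.6 202. ] case [ 40.7   0.1 202. ] rot [3.1 0.  2.5] F case [ 1.7 -2.4 11.6] grip -0.6
```

Emit:
arm_command(
  linear=[
    [0, 0, -0.3],
    [0, 0, -0.5],
  ],
  rot=[
    [0, 0, 0],
    [0, 0, 0],
  ],
  claw=[1, 1],
)

```text
time_s: 12.3
tool_pos: [633.1, 127.6, 202.0]
ee_rot: [3.138, 0.005, 2.495]
contact_force: [-1.0, -2.8, 12.7]
grip_width: 0.1
```

```bash
python3 w.py
```

```text
t 12.3 tcp [633.1 127.6 202. ] case [ 40.7   0.2 202. ] rot [3.1 0.  2.5] F case [ 0.8 -2.8 12.7] grip 0.1
```

Emit:
arm_command(
  linear=[
    [0, 0, -0.3],
    [0, 0, -0.5],
  ],
  rot=[
    [0, 0, 0],
    [0, 0, 0],
  ],
  claw=[1, 1],
)

```text
time_s: 12.5
tool_pos: [633.1, 127.6, 201.1]
ee_rot: [3.138, 0.005, 2.495]
contact_force: [1.4, -3.0, 8.7]
grip_width: 0.2
```

```bash
python3 w.py
```

```text
t 12.5 tcp [633.1 127.6 201.1] case [ 40.7   0.1 201.1] rot [3.1 0.  2.5] F case [ 2.9 -1.6  8.7] grip 0.2
```

Emit:
arm_command(
  linear=[
    [0, 0, -0.3],
    [0, 0, -0.6],
  ],
  rot=[
    [0, 0, 0],
    [0, 0, 0],
  ],
  claw=[1, 1],
)

```text
time_s: 12.7
tool_pos: [633.0, 127.5, 199.3]
ee_rot: [3.139, 0.004, 2.495]
contact_force: [1.9, -1.5, 1.8]
grip_width: 0.1
```

```bash
python3 w.py
```

```text
t 12.7 tcp [633.  127.5 199.3] case [ 40.6   0.  199.3] rot [3.1 0.  2.5] F case [ 2.5 -0.1  1.8] grip 0.1
```

Emit:
arm_command(
  linear=[
    [0, 0, -0.3],
    [0, 0, -0.6],
  ],
  rot=[
    [0, 0, 0],
    [0, 0, 0],
  ],
  claw=[1, 1],
)

```text
time_s: 12.9
tool_pos: [632.8, 127.7, 198.4]
ee_rot: [3.14, 0.003, 2.495]
contact_force: [0.7, -1.7, 8.5]
grip_width: -0.1
```

```bash
python3 w.py
```

```text
t 12.9 tcp [632.8 127.7 198.4] case [ 40.4   0.  198.4] rot [3.1 0.  2.5] F case [ 1.6 -0.9  8.5] grip -0.1
```

Emit:
arm_command(
  linear=[
    [0, 0, -0.4],
    [0, 0, -0.8],
  ],
  rot=[
    [0, 0, 0],
    [0, 0, 0],
  ],
  claw=[1, 1],
)

```text
time_s: 13.1
tool_pos: [632.9, 127.7, 198.3]
ee_rot: [3.139, 0.004, 2.495]
contact_force: [-0.1, -2.9, 11.3]
grip_width: 0.0
```

```bash
python3 w.py; python3 look.py l6 1.833 1.66
```

```text
t 13.1 tcp [632.9 127.7 198.3] case [ 40.5   0.1 198.3] rot [3.1 0.  2.5] F case [ 1.6 -2.4 11.3] grip 0.0
```

View pics/l6_ov.png

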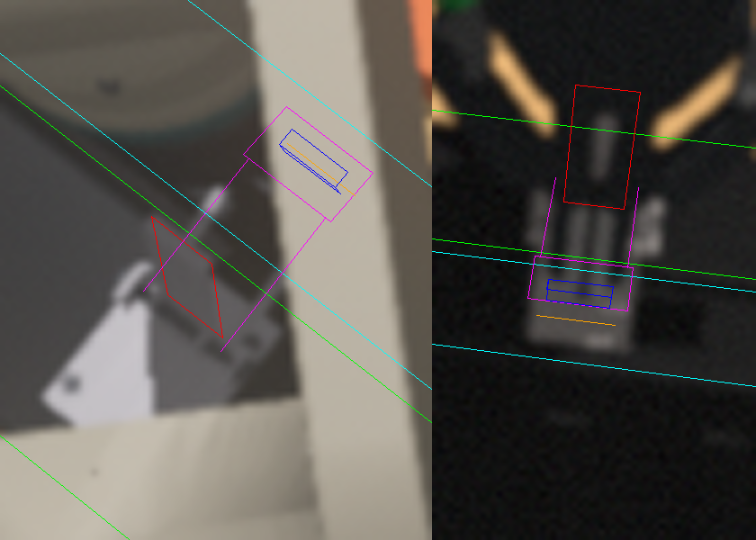

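Emit:
arm_command(
  linear=[
    [0, 0, 5],
    [0, 0, 20],
    [0, 0, 38],
    [-8, 6, 38],
    [-16, 12, 38],
    [-20, 15, 38],
  ],
  rot=[
    [0, 0, 0],
    [0, 0, 0],
    [0, 0, 0],
    [0, 0, 0],
    [0, 0, 0],
    [0, 0, 0],
  ],
  claw=[1, 1, 1, 1, 1, 1],
)

```text
time_s: 13.8
tool_pos: [610.7, 144.2, 233.0]
ee_rot: [-3.14, -0.002, 2.496]
contact_force: [0.4, 0.4, 0.2]
grip_width: 0.0
```

```bash
python3 w.py; python3 look.py l7 1.833 1.66
```

```text
t 13.8 tcp [610.7 144.2 233. ] case [ 12.8  -0.1 233. ] rot [-3.1 -0.   2.5] F case [0.1 0.6 0.2] grip 0.0
```

View pics/l7_ov.png

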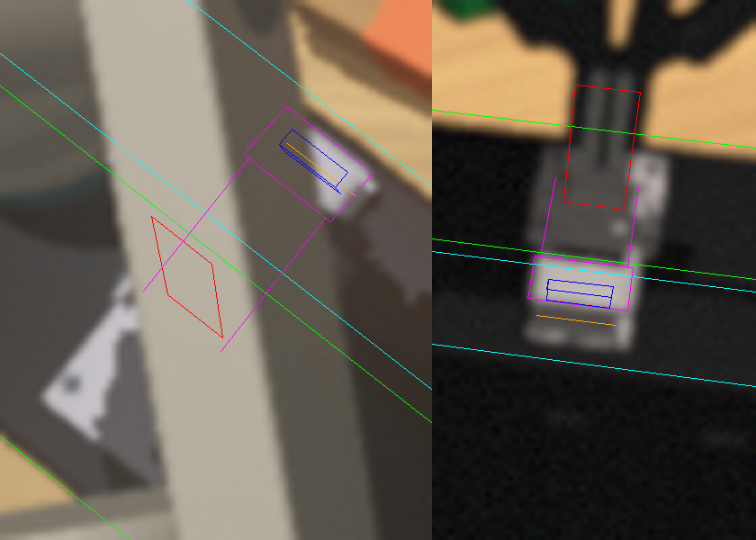

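View pics/l7_raw.png

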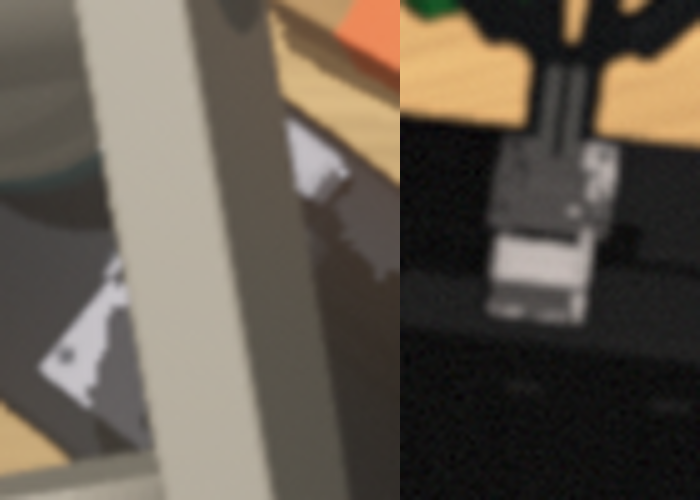

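Emit:
arm_command(
  linear=[
    [-3.7, 2.8, 0],
    [-6.9, 5.2, 1],
    [-9, 6.8, 1.5],
    [-11, 8.3, 2],
    [-13, 9.8, 2.5],
    [-15, 11.3, 3],
    [-16, 12, 3],
  ],
  rot=[
    [0, 0, 0],
    [0, 0, 0],
    [0, 0, 0],
    [0, 0, 0],
    [0, 0, 0],
    [0, 0, 0],
    [0, 0, 0],
  ],
  claw=[1, 1, 1, 1, 1, 1, 1],
)

```text
time_s: 14.6
tool_pos: [595.9, 155.1, 237.0]
ee_rot: [-3.141, 0.0, 2.495]
contact_force: [1.6, -2.4, 0.4]
grip_width: -0.1
```

```bash
python3 w.py
```

```text
t 14.6 tcp [595.9 155.1 237. ] case [ -5.6  -0.3 237. ] rot [-3.1  0.   2.5] F case [ 2.7 -0.9  0.4] grip -0.1
```

Emit:
arm_command(
  linear=[
    [-2, 1.5, 0],
    [-4, 3, 0],
    [-6, 4.5, 0],
    [-8, 6, -0.5],
    [-10, 7.5, -1],
    [-12, 9, -1.7],
    [-14, 10.5, -2.5],
  ],
  rot=[
    [0, 0, 0],
    [0, 0, 0],
    [0, 0, 0],
    [0, 0, 0],
    [0, 0, 0],
    [0, 0, 0],
    [0, 0, 0],
  ],
  claw=[1, 1, 1, 1, 1, 1, 1],
)

```text
time_s: 15.3
tool_pos: [582.0, 166.0, 235.0]
ee_rot: [3.14, 0.001, 2.495]
contact_force: [2.1, -1.4, 3.2]
grip_width: -0.1
```

```bash
python3 w.py;python3 look.py l8 1.15 1.1 0.03
```

```text
t 15.3 tcp [582. 166. 235.] case [-23.2   0.1 235. ] rot [3.1 0.  2.5] F case [2.5 0.2 3.2] grip -0.1
```

View pics/l8_raw.png

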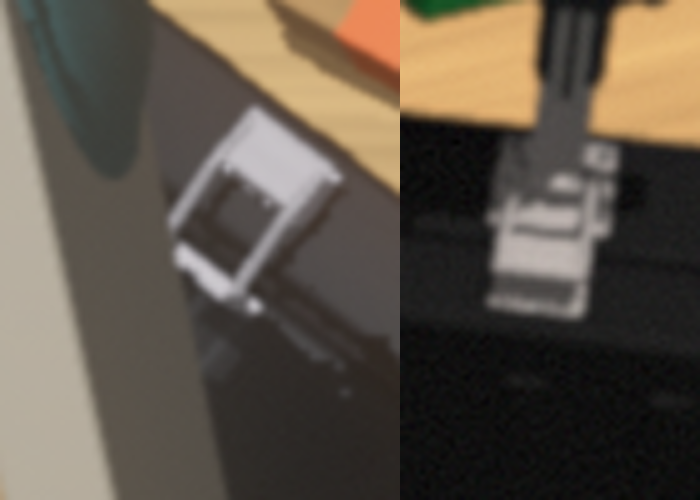

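Emit:
arm_command(
  linear=[
    [-2, 1.5, -0.8],
    [-4, 3, -1.7],
    [-6, 4.5, -2.8],
    [-8, 6, -4.3],
    [-10, 7.5, -6],
    [-12, 9, -7.9],
    [-13.7, 10.3, -10],
    [-15.4, 11.6, -12.1],
    [-17, 12.8, -14.3],
  ],
  rot=[
    [0, 0, 0],
    [0, 0, 0],
    [0, 0, 0],
    [0, 0, 0],
    [0, 0, 0],
    [0, 0, 0],
    [0, 0, 0],
    [0, 0, 0],
    [0, 0, 0],
  ],
  claw=[1, 1, 1, 1, 1, 1, 1, 1, 1],
)

```text
time_s: 16.3
tool_pos: [564.5, 179.2, 220.5]
ee_rot: [3.141, -0.001, 2.496]
contact_force: [-0.2, 0.6, 5.1]
grip_width: 0.2
```

```bash
python3 w.py
```

```text
t 16.3 tcp [564.5 179.2 220.5] case [-45.1   0.1 220.5] rot [ 3.1 -0.   2.5] F case [-0.5  0.4  5.1] grip 0.2
```

Emit:
arm_command(
  linear=[
    [-1.4, 1, -2],
    [-2.7, 2, -4.5],
    [-3.9, 2.9, -7.5],
    [-4.8, 3.6, -9.5],
    [-5.4, 4.1, -11.6],
    [-6, 4.5, -13.7],
    [-6.6, 4.9, -15.8],
  ],
  rot=[
    [0, 0, 0],
    [0, 0, 0],
    [0, 0, 0],
    [0, 0, 0],
    [0, 0, 0],
    [0, 0, 0],
    [0, 0, 0],
  ],
  claw=[1, 1, 1, 1, 1, 1, 1],
)

```text
time_s: 17.0
tool_pos: [558.2, 183.3, 203.8]
ee_rot: [-3.141, -0.0, 2.495]
contact_force: [0.2, 0.8, 1.2]
grip_width: -0.6
```

```bash
python3 w.py
```

```text
t 17.0 tcp [558.2 183.3 203.8] case [-52.7  -0.4 203.8] rot [-3.1 -0.   2.5] F case [-0.3  0.7  1.2] grip -0.6
```

Past centre; follow it down to flat.

Emit:
arm_command(
  linear=[
    [-0.4, 0.3, -2],
    [-0.8, 0.6, -4],
    [-1, 0.8, -6],
    [-1.3, 1, -7.5],
    [-1.3, 1, -8.5],
  ],
  rot=[
    [0, 0, 0],
    [0, 0, 0],
    [0, 0, 0],
    [0, 0, 0],
    [0, 0, 0],
  ],
  claw=[1, 1, 1, 1, 1],
)

```text
time_s: 17.5
tool_pos: [557.0, 184.3, 195.7]
ee_rot: [-3.141, -0.0, 2.495]
contact_force: [-0.2, -0.4, 0.5]
grip_width: -0.1
```

```bash
python3 w.py
```

```text
t 17.5 tcp [557.  184.3 195.7] case [-54.2  -0.3 195.7] rot [-3.1 -0.   2.5] F case [ 0.1 -0.4  0.5] grip -0.1
```

Emit:
arm_command(
  linear=[
    [0, 0, -0.5],
    [0, 0, -1],
  ],
  rot=[
    [0, 0, 0],
    [0, 0, 0],
  ],
  claw=[1, 1],
)

```text
time_s: 17.7
tool_pos: [557.1, 184.4, 194.9]
ee_rot: [3.141, 0.0, 2.495]
contact_force: [-0.4, -0.5, -0.1]
grip_width: 0.0
```

```bash
python3 w.py
```

```text
t 17.7 tcp [557.1 184.4 194.9] case [-54.2  -0.2 194.9] rot [3.1 0.  2.5] F case [-0.  -0.6 -0.1] grip 0.0
```

Press gently to feel the flat stop.

Emit:
arm_command(
  linear=[
    [0, 0, -0.5],
    [0, 0, -1],
    [0, 0, -1.5],
  ],
  rot=[
    [0, 0, 0],
    [0, 0, 0],
    [0, 0, 0],
  ],
  claw=[1, 1, 1],
)

```text
time_s: 18.0
tool_pos: [557.2, 184.4, 194.5]
ee_rot: [3.141, 0.001, 2.495]
contact_force: [-2.9, -0.9, 7.0]
grip_width: -0.4
```

Emit:
arm_command(
  linear=[
    [0, 0, -0.5],
    [0, 0, -0.8],
  ],
  rot=[
    [0, 0, 0],
    [0, 0, 0],
  ],
  claw=[1, 1],
)

```text
time_s: 18.2
tool_pos: [557.2, 184.4, 194.5]
ee_rot: [3.14, 0.001, 2.495]
contact_force: [-4.2, -1.2, 9.3]
grip_width: 0.3
```

```bash
python3 w.py
```

```text
t 18.2 tcp [557.2 184.4 194.5] case [-54.1  -0.1 194.5] rot [3.1 0.  2.5] F case [-2.6 -3.5  9.3] grip 0.3
```

Emit:
arm_command(
  linear=[
    [0, 0, 5],
    [0, 0, 30],
    [0, 0, 70],
    [0, 0, 105],
    [-30, 25, 110],
    [-70, 55, 110],
    [-110, 90, 110],
    [-145, 120, 110],
    [-180, 155, 110],
    [-215, 190, 110],
    [-215, 190, 110],
  ],
  rot=[
    [0, 0, 0],
    [0, 0, 0],
    [0, 0, 0],
    [0, 0, 0],
    [0, 0, 0],
    [0, 0, 0],
    [0, 0, 0],
    [0, 0, 0],
    [0, 0, 0],
    [0, 0, 0],
    [0, 0, 0],
  ],
  claw=[1, 1, 1, 1, 1, 1, 1, 1, 1, 1, 1],
)

```text
time_s: 19.3
tool_pos: [338.2, 377.7, 302.8]
ee_rot: [3.141, -0.001, 2.502]
contact_force: [-0.0, 0.1, -0.8]
grip_width: -0.3
```

```bash
python3 w.py;python3 look.py l9 0 0 0.014; python3 -c "
import pickle,cv2
p,s=pickle.load(open('l9.pkl','rb'));cv2.imwrite('pics/f_t.png',p['image']);cv2.imwrite('pics/f_s.png',s['image'])"
```

```text
t 19.3 tcp [338.2 377.7 302.8] case [-345.3   22.5  302.8] rot [ 3.1 -0.   2.5] F case [-0.1  0.1 -0.8] grip -0.3
```

View pics/l9_ov.png

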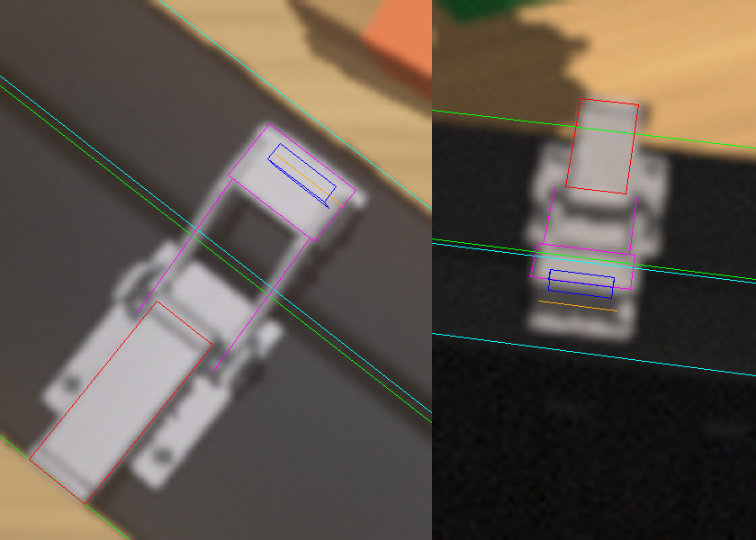

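View pics/f_t.png

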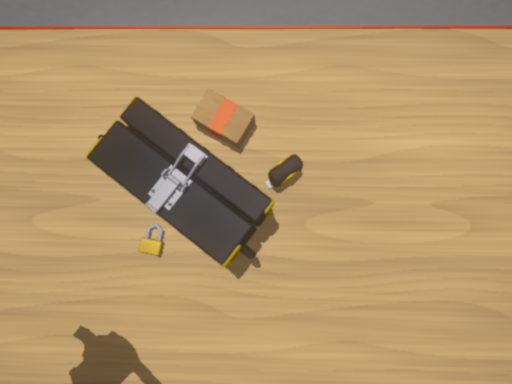

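View pics/f_s.png

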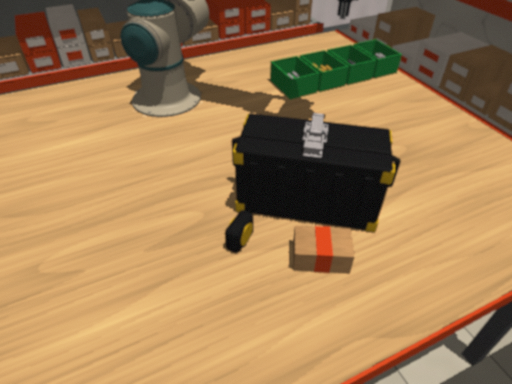

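```bash
python3 -c "
from cell import arm;print(arm.hand_in())"
```

```text
the job is handed in; nothing more can be done
None
```

The latch is fastened and the job is handed in, at about 19.4 s on the robot's clock.

- **Lever over:** I pushed the lever towards the lid until it met its stop, with about 8 N.
- **Claw hooked:** I pressed the plate down. The lip slid down the keeper's back against 7 to 13 N. At about 201 mm TCP height it slipped under, and the plate came to a hard stop at 198.3 mm. That fits the keeper top with the lid still ajar.
- **Lever home:** I swung the lever back past centre with about 5 N, then felt it flat with 9 N. The tip stopped at 194.5 mm, which is the lever's expected flat height.

**Last checks:**
- With the hand away, both camera views match the fastened model: lever flat, claw plate on the keeper, and the lid pulled in.
- The highest force I read was about 13 N. I read it only at the end of each move, so a brief peak at the snap could have been missed.
- The sliding force reached slightly more than the stated 12 N, still under the 20 N limit.
- The carton, tape measure and padlock look unmoved. I judged that by eye from the pictures and did not measure it.

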